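# Stack the cups on the sprung lift and hold it down to the gauge

### The job

Load the cup lift for me: nest the two loose stacking cups, mouth down, one after the other over the cup already standing on the lift, so that the three sit fully home in one straight stack. Then press straight down on top of the stack until its top is level with the brass gauge pointer beside it, and finish while holding it there against the spring - do not let go, I will secure it. Leave the pointer where it is set, and leave the mug and everything else alone.

Things in the scene. Friction and masses are not known exactly. Their poses are not given: they have to be found in the camera images.
- lift: cup lift, fixed to the table: a steel drum 136 mm across (152 mm at its black foot), 50 mm tall, with a sprung black platform in its open top. A steel post (8 mm across, up to 209 mm above the table) stands 88 mm from the drum's axis along the lift's +x and carries the brass pointer. Origin on the drum's axis at table height; yaw varies
- platform_top (a point): centre of the flat top of the sprung platform (black disc, 100 mm diameter), 70 mm above the table when up; z up
- platform (a joint): how far the platform is pressed down, m: 0 fully up, 0.045 at its lower stop. The spring pushes up with 8 N at 0 plus 250 N per m of travel (18 N at 40 mm); it carries the three cups (about 5 N) without sinking, and springs back when released
- gauge_tip (a point): tip of the brass gauge pointer, on its centre line: a level bar 6 mm thick reaching from the post towards the stack, its tip 58 mm from the drum's axis. Set 163 to 185 mm above the table, which is 13 to 35 mm below the top of the full stack with the lift up (198 mm). Held on the post by friction (about 12 N), so it can be knocked out of its setting; z up
- cup_a: the cup already on the platform, loose, within 8 mm of its centre: plain white ceramic stacking cup, mouth down, no handle, 72 mm tall, 0.14 kg: a flared skirt 47 mm high (78 mm across at the mouth, 61 mm at its top, wall 2.5 mm), on it a solid round foot 51 mm across, 25 mm high, flat on top (grip here, from above). Origin: centre of the mouth, z up
- cup_b: one of the two cups on the table, same as cup_a: plain white ceramic stacking cup, mouth down, no handle, 72 mm tall, 0.14 kg: a flared skirt 47 mm high (78 mm across at the mouth, 61 mm at its top, wall 2.5 mm), on it a solid round foot 51 mm across, 25 mm high, flat on top (grip here, from above). Origin: centre of the mouth, z up
- cup_c: the other cup on the table, same as cup_a: plain white ceramic stacking cup, mouth down, no handle, 72 mm tall, 0.14 kg: a flared skirt 47 mm high (78 mm across at the mouth, 61 mm at its top, wall 2.5 mm), on it a solid round foot 51 mm across, 25 mm high, flat on top (grip here, from above). Origin: centre of the mouth, z up
- cup_a_top (a point): centre of the flat top of cup_a's foot, 72 mm above its origin. The hollow inside is 44 mm deep: a cup set over another stands 28 mm higher than it, with about 2 mm of play sideways
- cup_b_top (a point): centre of the flat top of cup_b's foot, 72 mm above its origin. The hollow inside is 44 mm deep: a cup set over another stands 28 mm higher than it, with about 2 mm of play sideways
- cup_c_top (a point): centre of the flat top of cup_c's foot, 72 mm above its origin. The hollow inside is 44 mm deep: a cup set over another stands 28 mm higher than it, with about 2 mm of play sideways
- mug: white ceramic mug, mouth down, a plain cylinder 76 mm in diameter and 85 mm tall with a handle reaching 71 mm from its axis; stands among the cups. Not part of the job; leave it alone. Origin at the centre of its underside.
- tin: square green tea tin with a white lid, 66 mm wide, 80 mm tall; stands among the cups. Not part of the job; leave it alone. Origin at the centre of its underside.
- jar: jar with a brass lid, 66 mm in diameter, 100 mm tall. Not part of the job; leave it alone. Origin at the centre of its underside.
- spoon: steel spoon, 140 mm long, lying on the table. Not part of the job; leave it alone. Origin at the centre of its underside.
- bowl: terracotta bowl, 110 mm in diameter, 45 mm tall. Not part of the job; leave it alone. Origin at the centre of its underside.
There are look-alikes about, which are no part of the job. What is shaped like the cup_c but orange or purple is not meant.

How it is judged (in metres and radians):
On the way, in this order (a step that is already met when the one before it is completed fails the run):
1. one loose cup is nested fully home over the cup on the lift (((horizontal distance between cup_b and cup_a below 0.005 m and z of cup_b in the frame of cup_a between 0.025 and 0.032 m and angle between cup_b's own z axis and vertical below 0.1 rad and horizontal distance between cup_a and platform_top below 0.02 m and z of cup_a in the frame of platform_top between -0.003 and 0.003 m and angle between cup_a's own z axis and vertical below 0.08 rad) or (horizontal distance between cup_c and cup_a below 0.005 m and z of cup_c in the frame of cup_a between 0.025 and 0.032 m and angle between cup_c's own z axis and vertical below 0.1 rad and horizontal distance between cup_a and platform_top below 0.02 m and z of cup_a in the frame of platform_top between -0.003 and 0.003 m and angle between cup_a's own z axis and vertical below 0.08 rad))), for 0.2 s.
2. all three cups are nested fully home in one stack on the lift (((horizontal distance between cup_b and cup_a below 0.005 m and z of cup_b in the frame of cup_a between 0.025 and 0.032 m and angle between each of cup_b, cup_c's own z axis and vertical below 0.1 rad and horizontal distance between cup_c and cup_b below 0.005 m and z of cup_c in the frame of cup_b between 0.025 and 0.032 m and horizontal distance between cup_a and platform_top below 0.02 m and z of cup_a in the frame of platform_top between -0.003 and 0.003 m and angle between cup_a's own z axis and vertical below 0.08 rad) or (horizontal distance between cup_c and cup_a below 0.005 m and z of cup_c in the frame of cup_a between 0.025 and 0.032 m and angle between each of cup_c, cup_b's own z axis and vertical below 0.1 rad and horizontal distance between cup_b and cup_c below 0.005 m and z of cup_b in the frame of cup_c between 0.025 and 0.032 m and horizontal distance between cup_a and platform_top below 0.02 m and z of cup_a in the frame of platform_top between -0.003 and 0.003 m and angle between cup_a's own z axis and vertical below 0.08 rad))), for 0.2 s.
At the end, for the whole second after the job is handed in: The three cups stand nested on the lift (each within 5 mm of concentric, upright, fully home; cup_a within 20 mm of the platform's centre); the robot keeps pushing on the top cup (over 2 N), the stack's top level with the pointer's centre line within 5 mm, at rest, platform down over 5 mm (((horizontal distance between cup_b and cup_a below 0.005 m and z of cup_b in the frame of cup_a between 0.025 and 0.032 m and angle between each of cup_b, cup_c's own z axis and vertical below 0.1 rad and horizontal distance between cup_c and cup_b below 0.005 m and z of cup_c in the frame of cup_b between 0.025 and 0.032 m and horizontal distance between cup_a and platform_top below 0.02 m and z of cup_a in the frame of platform_top between -0.003 and 0.003 m and angle between cup_a's own z axis and vertical below 0.08 rad and z of cup_c_top in the frame of gauge_tip between -0.005 and 0.005 m and contact force between any of the fingers, the arm and cup_c above 2 N and velocity of joint platform between -0.02 and 0.02 m/s and value of joint platform above 0.005 m) or (horizontal distance between cup_c and cup_a below 0.005 m and z of cup_c in the frame of cup_a between 0.025 and 0.032 m and angle between each of cup_c, cup_b's own z axis and vertical below 0.1 rad and horizontal distance between cup_b and cup_c below 0.005 m and z of cup_b in the frame of cup_c between 0.025 and 0.032 m and horizontal distance between cup_a and platform_top below 0.02 m and z of cup_a in the frame of platform_top between -0.003 and 0.003 m and angle between cup_a's own z axis and vertical below 0.08 rad and z of cup_b_top in the frame of gauge_tip between -0.005 and 0.005 m and contact force between any of the fingers, the arm and cup_b above 2 N and velocity of joint platform between -0.02 and 0.02 m/s and value of joint platform above 0.005 m))); the arm keeps its last pose, push and grip.
It fails at once if the gauge pointer is knocked out of its setting (more than 6 mm) (distance of gauge_tip from where it was at the start of the episode above 0.006 m).
It fails at once if a bystander is moved more than 30 mm (distance of any of mug, tin, jar, spoon, bowl from where it was at the start of the episode above 0.03 m).
It also fails if it takes over 64 s, if anything falls off the work surface, if the arm or the gripper's body presses on something with over 40 N, if the wrist force passes 120 N, or if a joint passes its speed limit or range.

### The arm

A 6-joint arm with a two-finger parallel gripper is mounted at the origin on the work surface. World frame = base frame: x ahead of the robot, y to its left, z up, the work surface at z = 0. Lengths are in m, angles in degrees, forces in N, time in s.
With the tool pointing down it reaches from about 0.275 to 0.85 m from the base axis. Payload 5.2 kg.
Tool frame: the origin (TCP) lies at the very end of the fingers, on their centre line; the grasp point (between the pads) lies 19 mm behind it; z points along the fingers, y is the line along which they close (so a half turn about z gives the same grasp; the last joint's range is limited). The gripper opens to 85 mm and grips with 20 to 120 N. Pads are 22 mm wide; open, the fingers measure 114 mm over their backs; the gripper's body (76 mm by 85 mm) begins 54 mm behind the grasp point. The pads swing forward as they close: fully open they stand 13 mm farther back than shut.
Start: joints at [58.51, 14.817, 87.949, -0, 77.235, -11.62], TCP at [0.187, 0.517, 0.231] pointing down, gripper open.
Joint ranges: [-179.93, 179.93], [-52.35, 119.4], [10.71, 147.94], [-69.91, 249.91], [12.55, 155.21], [-178.61, 178.61]. Speed limits (degrees/s): [147.25, 147.25, 180, 180, 180, 180].

### API

Orientations are given as [roll, pitch, yaw] about the fixed x, y, z axes, in that order (R = Rz(yaw) Ry(pitch) Rx(roll)).
In Python, from rig import env gives the robot as it stands. Calls block until the motion is done:
- env.goto(position, orientation): joint-space move of the TCP to a pose.
- env.movel(position, vel=0.15, orientation=None, max_force=None): straight line of the TCP; orientation=None keeps the orientation; vel is the mean speed in m/s. With max_force (N) it stops when the force on the tool has changed by that much, and returns True; else False.
- env.movej(angles): joint-space move.
- env.set_gripper(opening): finger opening in m; the grip force is fixed at half the most; returns when the fingers have stopped.
- env.sleep(seconds).
- env.solve_ik(position, orientation): joint angles nearest the present ones, or None.
- env.observe(): the state.
- env.grab_frame(name): name is "scene" or "top" or "wrist"; returns the picture (420x560x3 uint8, red, green, blue); there is no depth.
- env.camera_info(name): a dict with "mtx" (3x3 intrinsics, pixels), "T" (4x4, takes a point from camera to world coordinates); the wrist camera has in their place "T_tool_cam" (4x4, takes a point from camera to tool coordinates, whose origin is the TCP and whose axes are the flange's). Camera axes: x right, y up, looking along -z (the intrinsics and any distortion apply to the point x, -y, -z); pixel columns grow to the right and rows downward; lengths in m; the calibration is good to about 2 mm. A picture is of the moment at which its call begins: read the wrist's pose just before it. camera_info takes no time and is no camera call.
A pose or a line that the arm cannot do raises env.PlanningError and nothing moves.
- env.close_job(): hands the job in; it is judged then, once.
The state is a dict: "time_s": time; "q": joint angles; "qd": joint speeds; "tau": joint torques, N m; "position": TCP position; "tool_rot": TCP orientation; "force": force on the tool from outside, world axes, zero at the start; "moment": the same for the moment, N m; "gripper_width": finger opening in m; "gripper_force": force on a finger pad.
Only numpy, scipy, OpenCV 4.12 (cv2) and the standard library are available. Lean on these libraries where they do the work, as an engineer would, in place of code of your own. Each camera call takes 0.05 s, during which the arm holds its last target. There are 200 camera calls.

## Working session

There is one attempt and no reset: what is moved stays moved. The work goes in short steps, each a Python script; the robot and the scene stay as the last script left them, time stands still between calls to the robot, and variables do not carry over. Pictures are saved under pics/ and viewed, at most 10 in all, crops included, and the job is handed in when it is done.

```bash
mkdir -p pics; ls; python3 - <<'E'
from rig import env
import cv2,numpy as np
for n in("scene","top"):
    f=env.grab_frame(n); cv2.imwrite(f"pics/{n}0.png",f[...,::-1])
    c=env.camera_info(n); print(n,{k:np.round(v,4).tolist() if not isinstance(v,str) else v for k,v in c.items()})
print(env.camera_info("wrist")); print(env.observe())
E
```

```text
pics
scene {'mtx': [[455.872, 0.0, 275.4905], [0.0, 455.872, 210.3101], [0.0, 0.0, 1.0]], 'T': [[-0.8405, -0.2981, 0.4524, 0.9941], [0.5416, -0.485, 0.6866, 0.6289], [0.0147, 0.8221, 0.5691, 0.7097], [0.0, 0.0, 0.0, 1.0]]}
top {'mtx': [[399.9739, 0.0, 279.9313], [0.0, 399.9739, 217.2057], [0.0, 0.0, 1.0]], 'T': [[0.0237, 0.9874, -0.1567, 0.3628], [-0.9997, 0.024, 0.0001, -0.067], [0.0039, 0.1567, 0.9876, 1.212], [0.0, 0.0, 0.0, 1.0]]}
{'mtx': array([[334.64813504,   0.        , 279.99510465],
       [  0.        , 334.64813504, 210.66709323],
       [  0.        ,   0.        ,   1.        ]]), 'T_tool_cam': array([[ 1.18606395e-05,  9.66041276e-01,  2.58387795e-01,
         6.60563246e-02],
       [ 9.99999689e-01,  1.92331389e-04, -7.64976909e-04,
         5.33206789e-04],
       [-7.88695353e-04,  2.58387723e-01, -9.66040973e-01,
        -1.41902405e-01],
       [ 0.00000000e+00,  0.00000000e+00,  0.00000000e+00,
         1.00000000e+00]])}
{'time_s': 0.1, 'q': array([ 5.85095768e+01,  1.48570938e+01,  8.80070840e+01, -1.69191483e-04,
        7.72351337e+01, -1.16192400e+01]), 'qd': array([-0.05473327, -0.16537693, -0.14876187, -0.03014392,  0.00357962,
       -0.03518286]), 'tau': array([ 4.41449220e-05, -4.46971679e+01, -2.91246557e+01, -2.41284079e-04,
        6.38332742e-03,  1.44789516e-05]), 'position': array([0.18666022, 0.51683001, 0.230523  ]), 'tool_rot': array([-1.79902690e+02, -1.98404408e-02,  1.60128837e+02]), 'force': array([-0.58501741, -0.28701942,  0.99030295]), 'moment': array([-0.01310021, -0.01036671, -0.00565133]), 'gripper_force': 0.0, 'gripper_width': 0.08539145399849711}
```

View pics/top0.png

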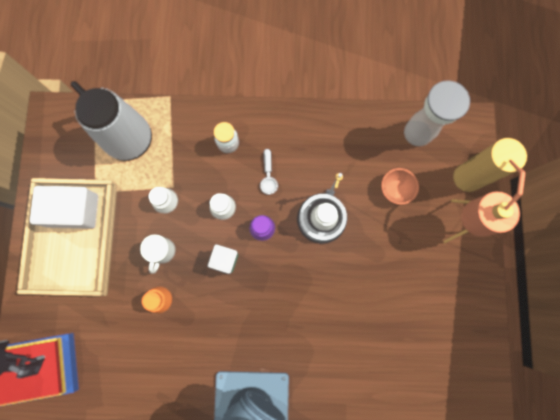

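View pics/scene0.png

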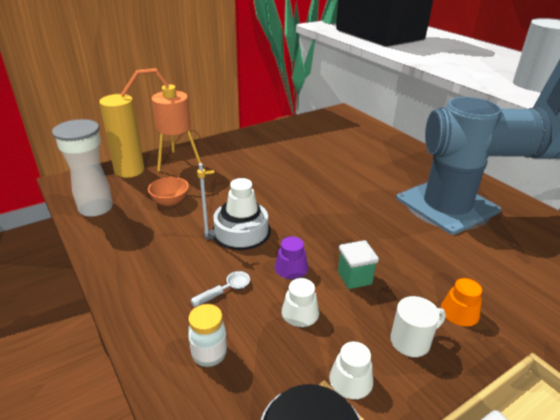

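Top view: the white cups' candidates are (163,200) and (222,206), with cup_a on the lift at (325,215). Look-alikes are the purple cup (262,227), orange cup (157,299), mug with handle (157,249) and tin (222,259). By the description I choose (163,200) and (222,206). The scene view agrees: they are white and have a foot, at (353,370) and (301,302). The pointer there is at about (203,173).

```bash
cat > h.py <<'E'
from rig import env
import cv2,numpy as np
from scipy.spatial.transform import Rotation as R
def cam(name):
    c=env.camera_info(name)
    if name!="wrist": return c["mtx"],c["T"]
    o=env.observe(); T=np.eye(4); T[:3,:3]=R.from_euler("xyz",o["tool_rot"],degrees=True).as_matrix(); T[:3,3]=o["position"]
    return c["mtx"],T@c["T_tool_cam"]
def ray(KT,uv):
    K,T=KT; d=np.linalg.solve(K,[uv[0],uv[1],1]); d=T[:3,:3]@[d[0],-d[1],-d[2]]
    return T[:3,3],d/np.linalg.norm(d)
def onz(KT,uv,z):
    p,d=ray(KT,uv); return p+d*(z-p[2])/d[2]
def proj(KT,P):
    K,T=KT; c=np.linalg.inv(T)@[*P,1]; q=K@[c[0],-c[1],-c[2]]; return q[:2]/q[2]
def tri(rays):
    A=sum(np.eye(3)-np.outer(d,d) for p,d in rays); b=sum((np.eye(3)-np.outer(d,d))@p for p,d in rays)
    return np.linalg.solve(A,b)
def whites(f,amin=150):
    hsv=cv2.cvtColor(f,cv2.COLOR_RGB2HSV); m=((hsv[...,1]<60)&(hsv[...,2]>135)).astype(np.uint8)
    n,l,s,c=cv2.connectedComponentsWithStats(m); return [(c[i].round(1),s[i].tolist()) for i in range(1,n) if s[i,4]>amin]
def over(xy,yaw,zcam):  # put wrist camera straight above xy
    t=np.radians(yaw); env.goto([xy[0]-.066*np.cos(t),xy[1]-.066*np.sin(t),zcam-.142],[180,0,yaw])
def snap(n):
    KT=cam("wrist"); f=env.grab_frame("wrist"); cv2.imwrite(f"pics/{n}.png",f[...,::-1]); np.savez(f"pics/{n}.npz",K=KT[0],T=KT[1]); return KT,f
E
python3 - <<'E'
from h import *
KT=cam("top")
P={n:onz(KT,uv,z) for n,uv,z in[("c1",(163,200),.045),("c2",(222,206),.045),("a",(325,215),.12)]}
print({k:v.round(3) for k,v in P.items()})
q=tri([ray(cam("scene"),(203,173)),ray(KT,(338,180))]);print("tip",q.round(3))
ims=[]
for n,yaw,z in(("c1",160,.40),("c2",160,.40),("a",90,.45)):
    over(P[n],yaw,z); K,f=snap("w_"+n); ims.append(cv2.resize(f,(400,300)))
    print(n,env.observe()["time_s"],proj(K,P[n]).round(0),[(c.tolist(),s,onz(K,c,.05)[:2].round(4).tolist()) for c,s in whites(f)])
cv2.imwrite("pics/m1.png",np.vstack([np.hstack(ims[:2]),np.hstack([ims[2],ims[2]*0])])[...,::-1])
E
```

```text
{'c1': array([0.591, 0.281, 0.045]), 'c2': array([0.577, 0.105, 0.045]), 'a': array([ 0.545, -0.192,  0.12 ])}
tip [ 0.632 -0.22   0.181]
c1 2.0833 [278. 123.] [([24.7, 25.5], [0, 0, 56, 52, 2568], [0.4268, 0.0869]), ([235.1, 10.1], [201, 0, 68, 26, 1258], [0.4822, 0.2782]), ([472.1, 11.7], [451, 0, 55, 30, 1006], [0.5588, 0.4861]), ([535.3, 26.0], [509, 0, 51, 60, 2544], [0.591, 0.5399]), ([287.6, 125.5], [255, 92, 67, 68, 3590], [0.5972, 0.2893]), ([131.9, 169.0], [89, 134, 86, 68, 4365], [0.5833, 0.1212]), ([458.1, 270.9], [380, 202, 180, 126, 8277], [0.8145, 0.4181]), ([65.2, 266.2], [39, 239, 59, 73, 1607], [0.657, 0.0008]), ([202.4, 324.4], [163, 298, 64, 61, 1589], [0.779, 0.1171])]
c2 2.875 [278. 122.] [([453.2, 78.7], [404, 44, 99, 74, 5236], [0.5982, 0.281]), ([284.4, 124.5], [251, 91, 68, 68, 3591], [0.5825, 0.1107]), ([42.8, 195.3], [0, 135, 74, 126, 3547], [0.5632, -0.1568]), ([546.0, 218.3], [527, 163, 33, 107, 2490], [0.7735, 0.3456]), ([11.8, 202.7], [0, 166, 30, 70, 1528], [0.5589, -0.1922]), ([204.4, 240.3], [173, 201, 70, 100, 2177], [0.6692, -0.0148]), ([332.6, 282.5], [307, 260, 63, 62, 1829], [0.767, 0.1032])]
a 4.2667 [280. 123.] [([291.0, 123.9], [229, 62, 135, 121, 3797], [0.5579, -0.193]), ([283.9, 124.5], [249, 88, 71, 74, 4047], [0.5497, -0.1937]), ([404.9, 162.8], [392, 151, 23, 21, 209], [0.694, -0.2375]), ([142.9, 287.4], [120, 261, 50, 55, 733], [0.3652, -0.4019]), ([417.0, 287.3], [391, 261, 50, 55, 733], [0.726, -0.4008]), ([488.5, 315.8], [465, 305, 45, 24, 506], [0.827, -0.4429]), ([82.6, 375.0], [45, 346, 55, 53, 713], [0.2652, -0.5395])]
```

View pics/m1.png

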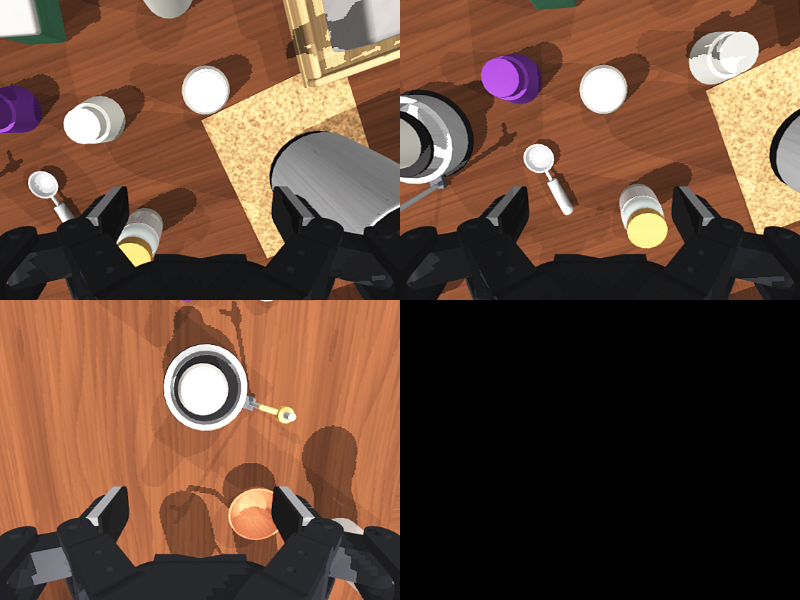

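The crops show c1 (287,125) and c2 (284,124) as plain white, handle-less concentric cups, which confirms the choice. The lift shows cup_a at (284,124) and the post with brass towards (400,162). Next is a second wrist view of the gauge from the side.

```bash
python3 - <<'E'
from h import *
over([.74,-.215],90,.42); KT,f=snap("g2"); print(proj(KT,[.632,-.22,.181]),env.observe()["time_s"])
u,v=proj(KT,[.61,-.21,.15]).astype(int); print(u,v)
x0=max(u-70,0);y0=max(v-52,0); a=cv2.resize(f[y0:y0+105,x0:x0+140],(560,420)); 
g=cv2.imread("pics/w_a.png")[...,::-1]; b=g[70:210,220:440]; s=cv2.imread("pics/scene0.png")[...,::-1][150:250,170:280]
print("crops a",x0,y0,"x2.857; b 220,70 x1.818; s 170,150")
cv2.imwrite("pics/m2.png",np.vstack([np.hstack([cv2.resize(a,(400,300)),cv2.resize(b,(400,255))[:255].copy() if 0 else cv2.copyMakeBorder(cv2.resize(b,(400,255)),0,45,0,0,0)]),cv2.copyMakeBorder(cv2.resize(s,(330,300)),0,0,0,470,0)])[...,::-1])
E
```

```text
[125.63277764 129.83883167] 5.125
113 115
crops a 43 63 x2.857; b 220,70 x1.818; s 170,150
```

View pics/m2.png

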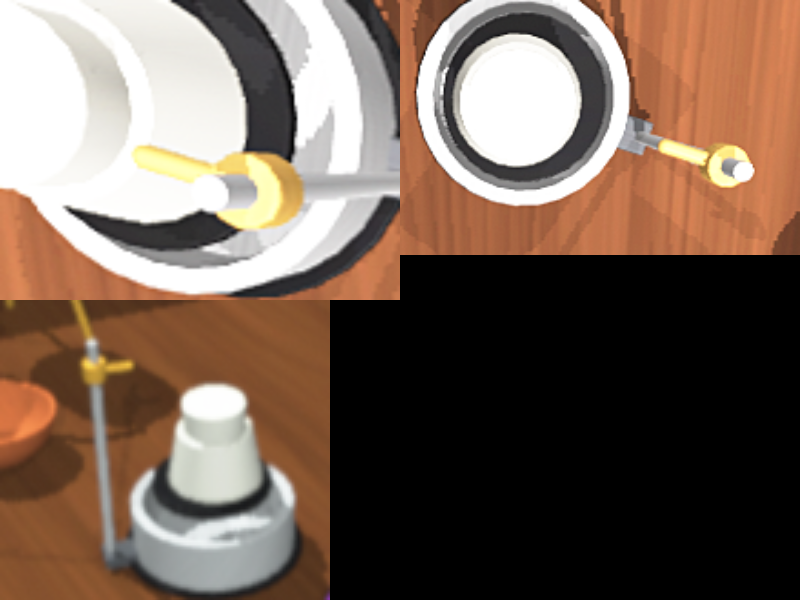

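The crops show the pointer tip at g2 (91.3,117.6), w_a (364.1,150.9) and scene (214.3,172). The post top is at (117.2,130.5), (408,164) and (200.7,164.3).

```bash
python3 - <<'E'
from h import *
L=lambda n:(lambda z:(z["K"],z["T"]))(np.load(f"pics/{n}.npz"))
A,G,S=L("w_a"),L("g2"),cam("scene")
for nm,g,a,s in(("tip",(91.3,117.6),(364.1,150.9),(214.3,172)),("posttop",(117.2,130.5),(408,164),(200.7,164.3))):
    r=[ray(G,g),ray(A,a),ray(S,s)]
    print(nm,tri(r[:2]).round(4),tri(r).round(4),"a+s",tri(r[1:]).round(4),"g+s",tri(r[::2]).round(4))
# drum rim ellipse and cup silhouettes
f=cv2.cvtColor(cv2.imread("pics/w_a.png"),cv2.COLOR_BGR2HSV); m=((f[...,1]<60)&(f[...,2]>135)).astype(np.uint8)
m[:,368:]=0;cs,_=cv2.findContours(m,cv2.RETR_EXTERNAL,cv2.CHAIN_APPROX_NONE)
for c in cs:
    if len(c)>100 and c[:,0,1].max()<200:
        h=cv2.convexHull(c)[:,0]; h=h[h[:,0]<345] ; e=cv2.minEnclosingCircle(h); print("rim",e,onz(A,e[0],.05).round(4))
n,l,s,ce=cv2.connectedComponentsWithStats(m)
i=l[124,284]; print("cupa",onz(A,ce[i],.075).round(4),s[i])
for n,c in(("w_c1",(287.6,125.5)),("w_c2",(284.4,124.5))): print(n,onz(L(n),c,.005).round(4))
for n,uv in(("c1",(163,200)),("c2",(222,206))): print(onz(cam("top"),uv,.04))
E
```

```text
tip [ 0.6112 -0.2122  0.1845] [ 0.611  -0.2121  0.1827] a+s [ 0.6112 -0.2124  0.1822] g+s [ 0.6105 -0.2119  0.1823]
posttop [ 0.6382 -0.2199  0.2064] [ 0.6385 -0.22    0.2065] a+s [ 0.6387 -0.2202  0.2062] g+s [ 0.6389 -0.2198  0.2069]
rim ((287.7828369140625, 121.96464538574219), 60.46770477294922) [ 0.5542 -0.1909  0.05  ]
cupa [ 0.5494 -0.1935  0.075 ] [ 249   88   71   74 4047]
w_c1 [0.5981 0.2901 0.005 ]
w_c2 [0.5831 0.1112 0.005 ]
[0.59227398 0.28287337 0.04      ]
[0.57838547 0.10614085 0.04      ]
```

```bash
cat >> h.py <<'E'
YAW=164; GZ=.050
def rep(t):
    o=env.observe(); print(t,"t",round(o["time_s"],1),"pos",o["position"].round(4),"w",round(float(o["gripper_width"]),4),"F",o["force"].round(1),"gf",round(float(o["gripper_force"]),1))
def pick(xy):
    env.set_gripper(.085) if env.observe()["gripper_width"]<.08 else None
    env.goto([*xy,.17],[180,0,YAW]); env.movel([*xy,.10],.2); print("hit",env.movel([*xy,GZ],.08,max_force=8)); rep("down")
    env.set_gripper(.04); rep("grip"); env.movel([*xy,.28],.2); rep("up")
def place(xy,zo):
    env.goto([*xy,.28],[180,0,YAW]); env.movel([*xy,GZ+zo+.05],.15); env.sleep(.2); rep("above")
    print("hit",env.movel([*xy,GZ+zo-.001],.05,max_force=6)); rep("placed")
E
python3 - <<'E'
from h import *
pick([.5831,.1112]); place([.5494,-.1935],.098)
E
```

```text
hit False
down t 8.0 pos [0.5834 0.1112 0.0503] w 0.0855 F [ 0.7 -0.4  0.6] gf 0.0
grip t 8.4 pos [0.5837 0.1113 0.0508] w 0.0492 F [-0.   1.2  3.7] gf 61.3
up t 9.7 pos [0.5824 0.1112 0.2784] w 0.0487 F [ 0.2 -0.3 -1. ] gf 62.1
above t 11.8 pos [ 0.5501 -0.1937  0.1993] w 0.0492 F [-0.2  0.  -1. ] gf 62.1
hit True
placed t 12.8 pos [ 0.5493 -0.193   0.1472] w 0.0489 F [-0.9  1.1  5.7] gf 62.5
```

```bash
python3 - <<'E'
from h import *
env.set_gripper(.085); rep("rel"); p=env.observe()["position"]; env.movel([p[0],p[1],.26],.15)
over([.551,-.193],164,.47); KT,f=snap("n1"); rep("look")
print([(c.tolist(),s,onz(KT,c,.12)[:2].round(4).tolist()) for c,s in whites(f) if s[4]>1500])
u,v=proj(KT,[.551,-.193,.12]).astype(int); s=env.grab_frame("scene")
cv2.imwrite("pics/n1c.png",np.hstack([cv2.resize(f[max(v-75,0):v+75,u-100:u+100],(400,300)),cv2.resize(s[140:260,180:340],(400,300))])[...,::-1])
E
```

```text
rel t 13.2 pos [ 0.5484 -0.1926  0.1458] w 0.0849 F [0.7 0.1 0.9] gf 0.0
look t 14.7 pos [ 0.6136 -0.2108  0.3257] w 0.0849 F [-0.7  0.4 -0.9] gf 0.0
[([278.7, 124.6], [223, 64, 113, 132, 3377], [0.5537, -0.1941]), ([278.8, 119.8], [243, 83, 73, 75, 4300], [0.5492, -0.1927]), ([420.4, 181.8], [396, 143, 46, 96, 1934], [0.6509, -0.0667]), ([526.8, 229.9], [497, 205, 63, 60, 2378], [0.7358, 0.0362])]
```

View pics/n1c.png

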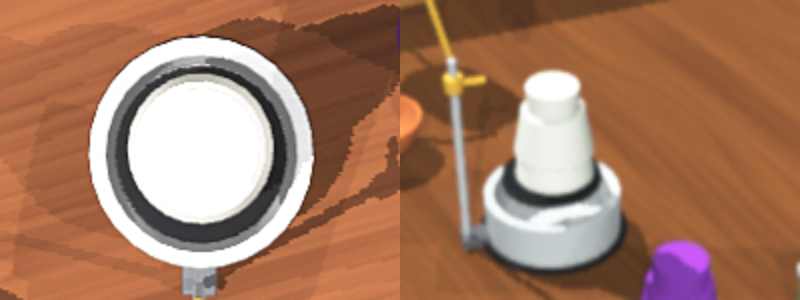

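Cup one is home: the stack is concentric in the wrist view at (279,120) and upright in the scene view, with the pointer untouched. Next is the second cup.

```bash
python3 - <<'E'
from h import *
env.goto([.5493,-.1,.28],[180,0,YAW])
pick([.5981,.2901]); place([.5488,-.1927],.126)
env.set_gripper(.085); rep("rel"); p=env.observe()["position"]; env.movel([p[0],p[1],.29],.15)
over([.551,-.193],164,.50); KT,f=snap("n2"); rep("look")
print([(c.tolist(),s,onz(KT,c,.15)[:2].round(4).tolist()) for c,s in whites(f) if s[4]>1500])
u,v=proj(KT,[.551,-.193,.12]).astype(int); s=env.grab_frame("scene"); cv2.imwrite("pics/s2.png",s[...,::-1])
cv2.imwrite("pics/n2c.png",np.hstack([cv2.resize(f[max(v-75,0):v+75,u-100:u+100],(400,300)),cv2.resize(s[140:260,180:340],(400,300))])[...,::-1])
E
```

```text
hit False
down t 18.1 pos [0.5983 0.2902 0.05  ] w 0.0851 F [-0.3  0.5 -0.2] gf 0.0
grip t 18.6 pos [0.5987 0.2904 0.0509] w 0.0493 F [-1.   0.4  4.4] gf 61.5
up t 19.9 pos [0.5974 0.2899 0.2783] w 0.0489 F [-0.3 -0.7 -2.5] gf 62.2
above t 22.3 pos [ 0.5496 -0.1929  0.2274] w 0.0487 F [-0.7  0.1 -0.7] gf 62.2
hit False
placed t 23.5 pos [ 0.5491 -0.1927  0.1758] w 0.0489 F [-0.5  1.3  3.4] gf 62.6
rel t 23.9 pos [ 0.5488 -0.1928  0.1749] w 0.0853 F [0.2 0.1 0.1] gf 0.0
look t 25.4 pos [ 0.6138 -0.2109  0.3558] w 0.0853 F [-0.8 -0.3  0.7] gf 0.0
[([279.1, 121.1], [227, 68, 105, 121, 7256], [0.5506, -0.1928]), ([412.2, 178.1], [389, 142, 44, 90, 1719], [0.6447, -0.0744]), ([513.1, 222.8], [485, 200, 73, 56, 2067], [0.7235, 0.0225])]
```

View pics/n2c.png

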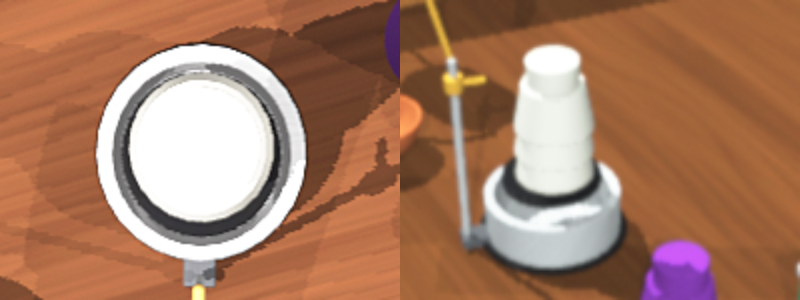

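All three are nested straight: concentric in the wrist view at (279,121), and upright in the scene view with the top near (241,165). The pointer is intact. I'll check the scene camera's height bias, then touch and press with the fingers shut.

```bash
python3 - <<'E'
from h import *
S=cam("scene"); print("stack top proj",proj(S,[.5492,-.1927,.198]),"seen 240.8 165.2; post top proj",proj(S,[.6385,-.22,.209]),"seen 200.7 164.5")
for z in(.180,.183,.186): print(z,proj(S,[.611,-.2121,z]),"seen 214.3,172")
env.set_gripper(0.0); env.goto([.5492,-.1927,.26],[180,0,YAW]); env.movel([.5492,-.1927,.212],.1); env.sleep(.3); rep("pre")
print("hit",env.movel([.5492,-.1927,.188],.02,max_force=4)); env.sleep(.3); rep("touch")
E
```

```text
stack top proj [241.58328152 162.68129428] seen 240.8 165.2; post top proj [200.92199181 163.31001097] seen 200.7 164.5
0.18 [214.2710638  172.79814042] seen 214.3,172
0.183 [214.19075781 171.66692324] seen 214.3,172
0.186 [214.11019038 170.53202323] seen 214.3,172
pre t 27.7 pos [ 0.5495 -0.1929  0.2126] w -0.0 F [-0.3  0.2  1.5] gf 0.0
hit True
touch t 28.8 pos [ 0.5492 -0.1927  0.1942] w 0.0002 F [-0.3  0.4  3.2] gf 2.0
```

```bash
python3 - <<'E'
from h import *
env.movel([.5492,-.1927,.1845],.02); env.sleep(.5); rep("press")
o=[env.observe() for _ in range(1)]
d=env.observe()["position"][2]-.1845; print("err",d)
s=env.grab_frame("scene"); KT,f=snap("p"); cv2.imwrite("pics/s3.png",s[...,::-1])
S=cam("scene"); print("tip@.1845",proj(S,[.611,-.2121,.1845]),"top@.1845",proj(S,[.5492,-.1927,.1845]),"toolproj in wrist tip",proj(KT,[.611,-.2121,.1845]))
u,v=proj(KT,[.575,-.2,.1845]).astype(int);y0=min(max(v-75,0),270)
print(u,y0)
cv2.imwrite("pics/p.png",np.hstack([cv2.resize(f[y0:y0+150,u-100:u+100],(400,300)),cv2.resize(s[140:230,180:300],(400,300))])[...,::-1])
E
```

```text
press t 30.0 pos [ 0.5494 -0.1928  0.1848] w -0.0003 F [-0.2  0.6  6.2] gf 3.2
err 0.000336891366894132
tip@.1845 [214.15050685 171.09993471] top@.1845 [241.74282397 167.77887827] toolproj in wrist tip [275.58274447 385.42348824]
278 245
```

View pics/p.png

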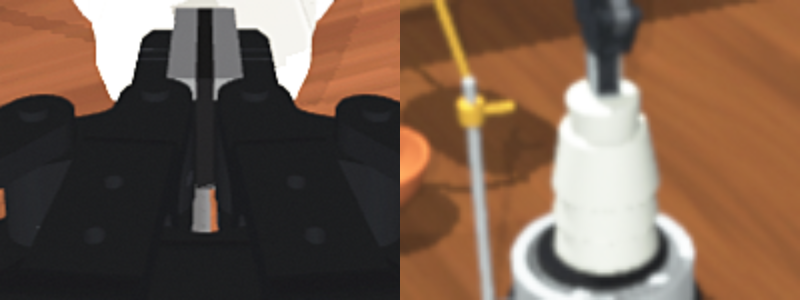

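The pressed view shows the pointer tip at scene (214.2,171.8) and the stack top centred near (240.7,169.7). After correcting for the camera bias they are level to about 2 mm, and the push holds at about 6 N. Handing in.

```bash
python3 -c "
from h import *
rep('end'); print(env.close_job())"
```

```text
end t 30.1 pos [ 0.5494 -0.1928  0.1849] w -0.0001 F [-0.7  0.   6. ] gf 3.2
the job is handed in; nothing more can be done
None
```

The three cups are nested on the lift, and the arm is holding the stack down at about 6 N, with its top level with the brass pointer to about 2 mm by my measurement; I handed the job in at 30 s, and no verdict was returned.

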